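# Lemons into the cups under the spice shelf

## Robot

A 6-joint arm with a two-finger parallel gripper is mounted at the origin on a cart in front of the work surface, level with it; the furniture and walls round the work are solid. World frame = base frame: x ahead of the robot, y to its left, z up, the work surface at z = 0. Lengths are in m, angles in rad, forces in N, time in s.
With the tool pointing down it reaches from about 0.35 to 0.775 m from the base axis. Payload 5.5 kg.
Tool frame: the origin (TCP) lies at the very end of the fingers, on their centre line; the grasp point (between the pads) lies 19 mm behind it; z points along the fingers, y is the line along which they close (so a half turn about z gives the same grasp; the last joint's range is limited). The gripper opens to 85 mm and grips with 20 to 120 N. Pads are 22 mm wide; open, the fingers measure 114 mm over their backs; the gripper's body (76 mm by 85 mm) begins 54 mm behind the grasp point. The pads swing forward as they close: fully open they stand 13 mm farther back than shut.
Start: joints at [1.175, 0.313, 0.046, 1.304, 0, 1.431], TCP at [0.146, 0.556, 0.231] pointing down, gripper open.
Joint ranges: [-2.76, 2.76], [-0.86, 1.69], [-1.03, 1.26], [-2.2, 2.34], [-1.47, 1.5], [-3.14, 3.14]. Speed limits (rad/s): [2.57, 2.57, 3.14, 3.14, 3.14, 3.14].

## Interface

Orientations are given as a unit quaternion [w, x, y, z].
In Python, from workcell import env, cams, ticket, spotter gives the robot as it stands.
- The arm moves only by the tool jog_arm, never from a script. Its argument "increments" is a list that holds one entry, the list of rows, each a list of 7 numbers: the shift along the tool's x, y, z in units of 0.25 m (1.0 is 0.25 m), then the turn, a rotation vector about the tool's x, y, z in units of 180 degrees (1.0 is 180 degrees), then the closure in counts, from 0 (fully open) to 255 (shut). A call has 1 to 20 rows; each row shifts and turns the commanded pose from where the row before left it, along the tool's axes as they then stand; what a row does not reach is not made up. A row lasts 1/10 s, in which the tool goes at most 50 mm and 8.59 degrees, less where a joint would pass 70% of its speed; a pose out of reach is approached as far as the arm can. A call with a number of a shift or a turn outside -1 to 1 is refused whole. A call with a gripper value outside its range is refused whole. The fingers move at their own pace and stop on an object; "force" is the grip in N (left out, the last holds). Time passes only in rows, so rows that do not move let the fingers close. It gives the time, the measured TCP pose, the force, the opening and the grip force at its end, in the units of the state.
- env.get_state(): the state, without advancing time (a new reading comes with each control period).
- cams.read_camera(name): name is "side" or "top"; returns a dict with "pixels" (400x640x3 uint8, red, green, blue), "fx", "fy", "cx", "cy" (pixels), "xyz" and "attitude" of the camera in the world. Camera axes: x right, y down, z forward; pixel columns grow to the right and rows downward; lengths in m; the calibration is good to about 2 mm. A picture is of the moment at which its call begins. There is no depth.
- ticket.hand_in(): hands the job in; it is judged then, once.
Trained networks look in the newest picture that a camera, given by its name, has taken for a name from the list of things; names that differ only in an ending like _2 or _b are one class to them, and where a whole thing is asked for, a point or a joint stands for the part that bears it (a point fixed in the world has none). Each returns a list of dicts, best first, with "conf" (0 to 1); they miss things now and then, are a little off and sometimes report something else, mostly with a low value. They report only what shows in the picture. A call takes as long as a camera call. They do not tell look-alikes from the thing itself.
- spotter.find_in(target, camera): "uv" ([column, row] in pixels, amid what is visible of it).
- spotter.cut_out(target, camera): "region" (400x640 bool, what is visible of it) and "uv" ([column, row] in pixels, amid what is visible of it).
- spotter.landmark_of(target, camera): "uv" ([column, row] in pixels: a listed point, or the origin of a listed thing).
The state is a dict: "clock": time; "joint_pos": joint angles; "qvel": joint speeds; "tau": joint torques, N m; "tcp_pos": TCP position; "orientation": TCP orientation; "wrist_force": force on the tool from outside, world axes, zero at the start; "ft_torque": the same for the moment, N m; "finger_gap": finger opening in m; "grip_force": force on a finger pad.
Only numpy, scipy, OpenCV 4.12 (cv2) and the standard library are available. Lean on these libraries where they do the work, as an engineer would, in place of code of your own. Each camera call takes 0.05 s, during which the arm holds its last target. There are 200 camera calls.

## Task

Put the two lemons away: set one into each of the two white cups under the spice shelf of the wooden stand, so that each lies centred and still in its cup. The lemons are ripe and bruise, so hold them lightly and set them down gently, without dropping or pressing them. Leave the jars on the shelf and all the other things on the worktop where they are.

Things in the scene. Friction and masses are not known exactly. Their poses are not given: they have to be found in the camera images.
- lemon_a_center (a point): Centre of a yellow lemon, 78 mm long and 55 x 56 mm thick, about 0.11 kg, loose on the worktop, lying on its side with its centre 28 mm up. Its x axis is the lemon's long axis , at the start level and within 35 degrees of straight ahead. It can roll. Ripe: bruises at about 30 N of grip or bump; 8 to 15 N of grip carries it.
- lemon_b_center (a point): Centre of the other yellow lemon, 75 mm long and 58 x 59 mm thick, about 0.12 kg, loose on the worktop, lying on its side with its centre 29.5 mm up. Its x axis is the lemon's long axis, at the start level and within 35 degrees of straight ahead. It may go into either cup. Ripe: bruises at about 30 N of grip or bump; 8 to 15 N of grip carries it.
- stand: Fixed wooden stand, C-shaped seen from the side, open at the front and both ends: base board 170 (x) x 300 (y) x 18 mm, 14 mm panel along the back, shelf overhanging from it. Origin: centre of its underside, on the worktop; x points to the back panel (away from the robot), y to the left along its width, z up. The cups stand on the base board at x = -35 mm, y = +70 and -70 mm.
- cup_right (a point): Centre of the mouth, at rim height (45 mm above the worktop), of the right-hand cup: a shallow round white ceramic cup, mouth 54 mm across, 62 mm across outside, 17 mm deep inside, 27 mm tall on the base board. Axes as the stand's. A lemon lying level in it rests on the rim with its centre about 19 to 23 mm above this point.
- cup_left (a point): The same for the left-hand cup, 140 mm from the other.
- shelf_edge (a point): Middle of the lower front edge of the overhanging shelf, 210 mm above the worktop (x = -55 mm in the stand); shelf 14 mm thick, 300 mm wide, with a thin steel rail up to 235 mm. The edge lies 20 mm nearer the robot than the cups' centres, so a hand pointing straight down cannot reach the cups: lean it back towards the robot by 30 to 45 degrees.
- salt: Bystander: glass salt shaker, 44 mm wide, 90 mm tall, loose on the stand's shelf; origin under its centre. To be left standing.
- spice_jar: Bystander: spice jar, 44 mm wide, 109 mm tall, loose on the stand's shelf; origin under its centre. To be left standing.
- garlic: Bystander: garlic bulb, 60 mm wide, 58 mm tall, loose to the right of the lemons; origin under its centre.
- onion: Bystander: onion, 83 mm wide, 94 mm tall, loose at the right of the worktop; origin under its centre.
- tape_roll: Bystander: roll of tape lying flat, 104 mm across, 25 mm tall, at the right; origin under its centre.
Mind the look-alikes: they are no part of the job. What is shaped like the part that bears lemon_b_center but blue is not meant.

How it is judged:
At the end, for the whole second after the job is handed in: One lemon lies in each of the two cups, released and at rest: its centre within 12 mm of the cup's axis and 55 to 80 mm above the stand's underside, bearing on the stand, slower than 0.03 m/s and 0.6 rad/s (((horizontal distance between lemon_a_center and cup_left below 0.012 m and z of lemon_a_center in the frame of stand between 0.055 and 0.08 m and horizontal distance between lemon_b_center and cup_right below 0.012 m and z of lemon_b_center in the frame of stand between 0.055 and 0.08 m) or (horizontal distance between lemon_a_center and cup_right below 0.012 m and z of lemon_a_center in the frame of stand between 0.055 and 0.08 m and horizontal distance between lemon_b_center and cup_left below 0.012 m and z of lemon_b_center in the frame of stand between 0.055 and 0.08 m)) and linear speed of each of lemon_a, lemon_b below 0.03 m/s and angular speed of each of lemon_a, lemon_b below 0.6 rad/s and contact force between each of lemon_a, lemon_b and stand above 0.2 N); the robot touches nothing.
It fails at once if a lemon is squeezed with more than 35 N on each finger (70 N over both) (contact force between the fingers and lemon_a above 70 N or contact force between the fingers and lemon_b above 70 N).
It fails at once if a lemon is dropped (faster than 0.5 m/s while out of the fingers, a fall of about 13 mm) or pressed against the stand with more than 35 N (contact force between any of lemon_a, lemon_b and stand above 35 N or (linear speed of lemon_a above 0.5 m/s and contact force between the fingers and lemon_a below 0.1 N) or (linear speed of lemon_b above 0.5 m/s and contact force between the fingers and lemon_b below 0.1 N)).
It fails at once if a lemon falls off the worktop (height (world z) of any of lemon_a_center, lemon_b_center below -0.03 m).
It fails at once if the salt shaker or spice jar on the shelf is moved by more than 20 mm (distance of any of salt, spice_jar from where it was at the start of the episode above 0.02 m).
It fails at once if the garlic, onion or tape roll is moved by more than 30 mm (distance of any of garlic, onion, tape_roll from where it was at the start of the episode above 0.03 m).
It also fails if it takes over 72 s, if anything falls off the work surface, if the arm or the gripper's body presses on something with over 40 N, if the wrist force passes 120 N, or if a joint passes its speed limit or range.

## Working session

There is one attempt and no reset: what is moved stays moved. The work goes in short steps, Python scripts to look and compute and a tool call to move; the robot and the scene stay as the last step left them, time stands still between calls to the robot, and variables do not carry over. Pictures are saved under pics/ and viewed, at most 10 in all, crops included, and the job is handed in when it is done.

Besides the shell and the picture viewer there is one more tool, called after "Call:" in YAML: its name, and indented under it one key for each argument. jog_arm: Moves the arm, as the interface text tells. Shifts and turns lie within -1 to 1; 1 stands for 0.25 m of shift or 180 degrees of turn. Its arguments: {"type":"object","properties":{"increments":{"type":"array"},"force":{"type":"number"}},"required":["increments"]}

```bash
mkdir -p pics; ls
cat > h.py <<'E'
import numpy as np, cv2
from scipy.spatial.transform import Rotation as R
from workcell import env, cams, ticket, spotter
def rot(q): return R.from_quat([q[1],q[2],q[3],q[0]])
def cam(n):
    c=cams.read_camera(n)
    a=np.array(c['attitude'],float)
    c['R']=a if a.shape==(3,3) else rot(a).as_matrix()
    return c
def ray(c,uv):
    d=c['R']@np.array([(uv[0]-c['cx'])/c['fx'],(uv[1]-c['cy'])/c['fy'],1]); return np.array(c['xyz']),d
def atz(c,uv,z):
    p,d=ray(c,uv); return p+d*(z-p[2])/d[2]
def proj(c,p):
    q=c['R'].T@(np.array(p)-c['xyz']); return np.array([c['fx']*q[0]/q[2]+c['cx'],c['fy']*q[1]/q[2]+c['cy']])
def save(c,f): cv2.imwrite('pics/'+f,c['pixels'][:,:,::-1])
E
python3 - <<'E'
from h import *
for n in ('top','side'):
    c=cam(n); save(c,n+'0.png'); print(n,c['xyz'],c['attitude'],c['fx'],c['cx'],c['cy'])
    for t in ['lemon_a_center','lemon_b_center','cup_left','cup_right','shelf_edge','stand','salt','spice_jar','garlic','onion','tape_roll']:
        print(t,[(np.round(x['uv']),round(x['conf'],2)) for x in spotter.landmark_of(t,n)[:4]])
print(env.get_state())
E
```

```text
pics
top [ 0.40471549 -0.18299404  1.41305827] [ 0.06035322 -0.69944485  0.71166076 -0.02594911] 472.7152983798539 321.26987998518683 192.54945035673262
lemon_a_center [(array([258., 234.]), 0.54)]
lemon_b_center [(array([342., 236.]), 0.92), (array([305., 240.]), 0.75)]
cup_left [(array([279., 172.]), 0.96)]
cup_right [(array([322., 178.]), 0.87)]
shelf_edge [(array([292., 174.]), 0.62), (array([252., 142.]), 0.62)]
stand [(array([303., 163.]), 0.81)]
salt [(array([325., 145.]), 0.49), (array([294., 173.]), 0.33)]
spice_jar [(array([252., 144.]), 0.6)]
garlic [(array([387., 219.]), 0.67)]
onion [(array([408., 188.]), 0.67)]
tape_roll [(array([405., 250.]), 0.81)]
side [-0.09241037  0.13255661  1.20619632] [ 0.1578147  -0.52760307  0.79919296 -0.24087367] 446.7609990852934 317.6895578053802 200.88286185106026
lemon_a_center [(array([259., 274.]), 0.65), (array([260., 214.]), 0.52), (array([343., 245.]), 0.4)]
lemon_b_center [(array([342., 244.]), 0.74), (array([308., 258.]), 0.54)]
cup_left [(array([261., 212.]), 0.55)]
cup_right [(array([307., 203.]), 0.82), (array([232., 170.]), 0.
[... 337 characters left out ...]
.2, 'joint_pos': array([1.17541992e+00, 3.13187659e-01, 4.60840130e-02, 1.30357848e+00,
       1.51074185e-05, 1.43118494e+00]), 'qvel': array([-4.68771630e-04,  4.62407111e-04, -1.95988713e-03, -4.48950047e-04,
        2.07429322e-04,  9.53716855e-05]), 'tau': array([ 4.44174566e-05, -4.80474937e+01,  2.98813999e+01,  4.34744161e-04,
       -2.25432377e-04, -1.01684506e-05]), 'tcp_pos': array([0.14549465, 0.55633236, 0.23132366]), 'orientation': array([7.80741054e-06, 1.27534227e-01, 9.91834168e-01, 5.70661630e-05]), 'wrist_force': array([-0.37630941,  1.27623422,  0.03236179]), 'ft_torque': array([ 0.00136104, -0.01381327,  0.00883431]), 'grip_force': 0.0, 'finger_gap': 0.0853040113298054}
```

Run:
```python
import cv2
for n in('top','side'):
    i=cv2.imread(f'pics/{n}0.png')[100:300,200:440]; cv2.imwrite(f'pics/{n}0c.png',cv2.resize(i,None,fx=3,fy=3,interpolation=2)[:600])
```

```text
(no output)
```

View pics/top0c.png

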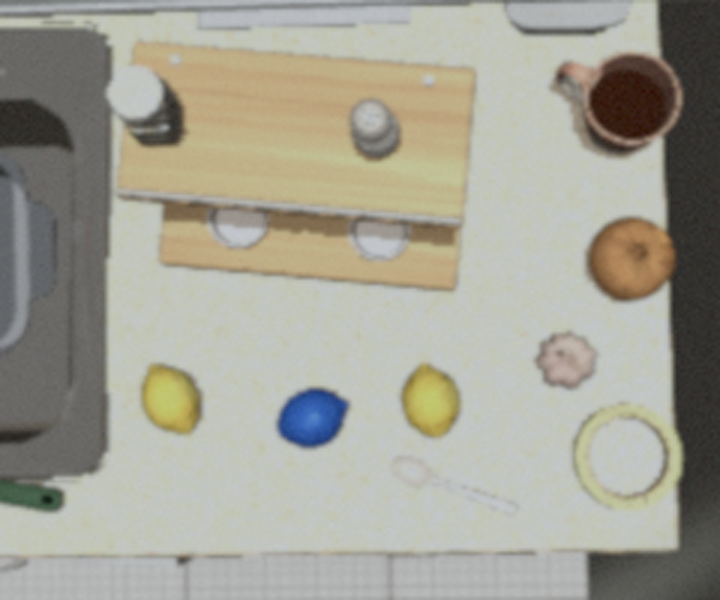

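View pics/side0c.png

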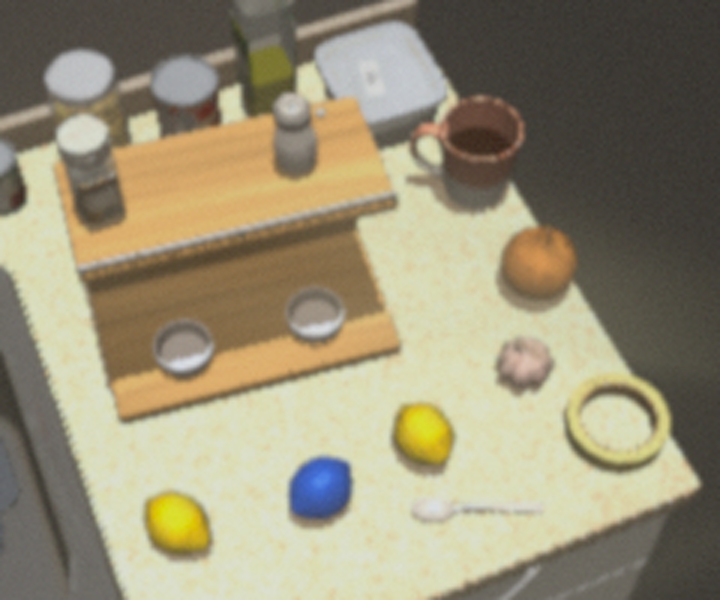

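The pictures show the yellow lemons at top-view pixels (257,233) and (344,233), with the blue look-alike between them at (304,239). In the side view the cups are at (261,214) and (305,204). Next I measure the lemons by colour and fit the stand's pose.

```bash
cat > m.py <<'E'
from h import *
from scipy.optimize import least_squares
def lemons(c):
    h=cv2.cvtColor(c['pixels'],cv2.COLOR_RGB2HSV)
    m=((h[...,0]>20)&(h[...,0]<34)&(h[...,1]>150)&(h[...,2]>60)).astype(np.uint8)
    n,l,s,ce=cv2.connectedComponentsWithStats(m)
    return [(ce[i],s[i,4],np.argwhere(l==i)[:,::-1]) for i in range(1,n) if s[i,4]>120]
if __name__=='__main__':
    C={n:cam(n) for n in('top','side')}
    for n,c in C.items():
        for ce,a,px in lemons(c):
            P=np.array([atz(c,p,.029)[:2] for p in px]); w,v=np.linalg.eigh(np.cov(P.T)); 
            print(n,ce.round(1),a,P.mean(0).round(4),'axis',np.degrees(np.arctan(v[1,1]/v[0,1])).round(1),'len',(4*np.sqrt(w)).round(4))
    # stand fit
    obs=[('top',(253.5,188),(-.085,.15,.018)),('top',(352,196),(-.085,-.15,.018)),
         ('top',(239.5,165),(-.055,.15,.235)),('top',(353.5,174),(-.055,-.15,.235)),
         ('top',(245,114.5),(.085,.15,.224)),('top',(358,123),(.085,-.15,.224))]
    for n in C:
      for t,y in(('cup_left',.07),('cup_right',-.07)):
        if n=='side':
            r=max(spotter.cut_out(t,n),key=lambda r:r['conf']); print(t,n,r['uv'],r['conf'])
    obs+=[('side',(261,214.7),(-.035,.07,.043)),('side',(305,203.7),(-.035,-.07,.043)),
      ('side',(240.5,237.5),(-.085,.15,.018)),('side',(332.5,216),(-.085,-.15,.018)),
      ('side',(227,187.5),(-.055,.15,.235)),('side',(331,166),(-.055,-.15,.224))]
    def W(x,p): 
        co,si=np.cos(x[2]),np.sin(x[2]); return np.array([x[0]+co*p[0]-si*p[1],x[1]+si*p[0]+co*p[1],p[2]])
    f=lambda x:np.concatenate([proj(C[n],W(x,p))-uv for n,uv,p in obs])
    s=least_squares(f,[.65,-.1,0],loss='soft_l1'); print(s.x,np.degrees(s.x[2])); print(f(s.x).reshape(-1,2).round(1))
    for y in(.07,-.07): print('cup',W(s.x,(-.035,y,.045)).round(4))
    for n,uv,p in obs: print(n,p,atz(C[n],uv,p[2]).round(4), W(s.x,p).round(4))
E
python3 m.py
```

```text
side [340.7 244.1] 278 [ 0.4541 -0.1782] axis -1.1 len [0.0523 0.0676]
side [258.5 274.1] 311 [0.4585 0.0777] axis 22.8 len [0.0502 0.0697]
cup_left side [277.9, 188.8] 0.77Traceback (most recent call last):
  File "m.py", line 21, in <module>
    r=max(spotter.cut_out(t,n),key=lambda r:r['conf']); print(t,n,r['uv'],r['conf'])
ValueError: max() iterable argument is empty
```

```bash
python3 - <<'E'
s=open('m.py').read()
a=s.index("    for n in C:\n"); b=s.index("    obs+=")
s=s[:a]+s[b:]
s=s.replace("[...,1]>150","[...,1]>110")
open('m.py','w').write(s)
E
python3 m.py
```

```text
top [  5.9 175. ] 202 [0.6495 0.8518] axis -27.3 len [0.0433 0.0622]
top [256.5 232.8] 293 [0.4599 0.0759] axis 31.7 len [0.0494 0.0691]
top [343.  233.4] 291 [ 0.4541 -0.1784] axis 11.4 len [0.0493 0.0654]
side [285.5  82.1] 122 [ 1.1726 -0.2772] axis -17.1 len [0.043  0.0833]
side [289.4 122.5] 164 [ 0.9708 -0.2151] axis -18.9 len [0.0535 0.07  ]
side [340.9 244.3] 313 [ 0.4534 -0.1784] axis -4.0 len [0.056 0.071]
side [258.7 274.2] 347 [0.4581 0.0774] axis 20.5 len [0.0536 0.0729]
[ 0.6637789  -0.06740569 -0.10768711] -6.170016748190534
[[-1.2 -0.2]
 [ 0.1  0.5]
 [-2.4 -0. ]
 [ 0.9  0.9]
 [-0.8 -1.4]
 [ 0.9 -1. ]
 [ 0.3 -0.5]
 [ 0.2 -0.6]
 [-0.5  1.1]
 [ 1.9 -2. ]
 [-1.   2.2]
 [ 2.5  0.2]]
cup [0.6365 0.006  0.045 ]
cup [ 0.6215 -0.1332  0.045 ]
top (-0.085, 0.15, 0.018) [0.5946 0.0873 0.018 ] [0.5954 0.0909 0.018 ]
top (-0.085, -0.15, 0.018) [ 0.5645 -0.2072  0.018 ] [ 0.5631 -0.2074  0.018 ]
top (-0.055, 0.15, 0.235) [0.6251 0.0815 0.235 ] [0.6252 0.0876 0.235 ]
top (-0.055, -0.15, 0.235) [ 0.5953 -0.2084  0.235 ] [ 0.593  -0.2106  0.235 ]
top (0.085, 0.15, 0.224) [0.7606 0.0704 0.224 ] [0.7644 0.0726 0.224 ]
top (0.085, -0.15, 0.224) [ 0.7297 -0.2232  0.224 ] [ 0.7322 -0.2257  0.224 ]
side (-0.035, 0.07, 0.043) [0.6352 0.0073 0.043 ] [0.6365 0.006  0.043 ]
side (-0.035, -0.07, 0.043) [ 0.6196 -0.1317  0.043 ] [ 0.6215 -0.1332  0.043 ]
side (-0.085, 0.15, 0.018) [0.5985 0.0882 0.018 ] [0.5954 0.0909 0.018 ]
side (-0.085, -0.15, 0.018) [ 0.5589 -0.1989  0.018 ] [ 0.5631 -0.2074  0.018 ]
side (-0.055, 0.15, 0.235) [0.631  0.0831 0.235 ] [0.6252 0.0876 0.235 ]
side (-0.055, -0.15, 0.224) [ 0.5962 -0.2045  0.224 ] [ 0.593  -0.2106  0.224 ]
```

```bash
cat > plan.py <<'E'
import sys
from h import *
def ori(phi,L):
    p,l=np.radians([phi,L]); z=np.array([np.sin(l)*np.cos(p),np.sin(l)*np.sin(p),-np.cos(l)]); y=np.array([-np.sin(p),np.cos(p),0])
    return R.from_matrix(np.c_[np.cross(y,z),y,z])
# args: x y z phi lean ; prints shift (current orientation) and turn
if __name__=='__main__':
    x,y,z,phi,L=map(float,sys.argv[1:6]); s=env.get_state(); r=rot(s['orientation']); t=ori(phi,L)
    d=r.inv().apply(np.array([x,y,z])-s['tcp_pos']); v=(r.inv()*t).as_rotvec()
    print('t',s['clock'],'tcp',s['tcp_pos'].round(4),'q',s['joint_pos'].round(2))
    n=int(np.ceil(np.linalg.norm(d)/.03)); print('shift/row units',(d/.25/max(n,1)).round(4),'n',n,' total',(d/.25).round(4))
    m=int(np.ceil(np.degrees(np.linalg.norm(v))/7)); print('turn/row units',(v/np.pi/max(m,1)).round(4),'n',m)
    print('shift after turn',(t.inv().apply(np.array([x,y,z])-s['tcp_pos'])/.25).round(4))
E
python3 plan.py .44 .07 .2 27 40
```

```text
t 1.5 tcp [0.1455 0.5563 0.2313] q [ 1.18  0.31  0.05  1.3  -0.    1.43]
shift/row units [-0.0859 -0.0834  0.0066] n 19  total [-1.6318 -1.5839  0.1252]
turn/row units [-0.009  -0.0236 -0.0246] n 9
shift after turn [-0.0469 -2.268   0.2029]
```

Call:
jog_arm:
  increments:
    - [[-0.0859,-0.0834,0.0066,0,0,0,0],[-0.0859,-0.0834,0.0066,0,0,0,0],[-0.0859,-0.0834,0.0066,0,0,0,0],[-0.0859,-0.0834,0.0066,0,0,0,0],[-0.0859,-0.0834,0.0066,0,0,0,0],[-0.0859,-0.0834,0.0066,0,0,0,0],[-0.0859,-0.0834,0.0066,0,0,0,0],[-0.0859,-0.0834,0.0066,0,0,0,0],[-0.0859,-0.0834,0.0066,0,0,0,0],[-0.0859,-0.0834,0.0066,0,0,0,0],[-0.0859,-0.0834,0.0066,0,0,0,0],[-0.0859,-0.0834,0.0066,0,0,0,0],[-0.0859,-0.0834,0.0066,0,0,0,0],[-0.0859,-0.0834,0.0066,0,0,0,0],[-0.0859,-0.0834,0.0066,0,0,0,0],[-0.0859,-0.0834,0.0066,0,0,0,0],[-0.0859,-0.0834,0.0066,0,0,0,0],[-0.0859,-0.0834,0.0066,0,0,0,0],[-0.0859,-0.0834,0.0066,0,0,0,0],[0,0,0,0,0,0,0]]
  force: 20

```text
clock: 3.5
tcp_pos: [0.4419, 0.0674, 0.1998]
orientation: [0.001, 0.13, 0.992, -0.0]
wrist_force: [-1.4, -0.4, 0.5]
finger_gap: 0.0851
grip_force: 0.0
```

```bash
python3 plan.py .44 .07 .2 27 40
```

```text
t 3.5 tcp [0.4419 0.0674 0.1998] q [-0.03  0.08 -0.32  1.17 -0.    0.23]
shift/row units [ 0.0099  0.0081 -0.0007] n 1  total [ 0.0099  0.0081 -0.0007]
turn/row units [-0.009  -0.0235 -0.0248] n 9
shift after turn [ 0.0011  0.0126 -0.0018]
```

Call:
jog_arm:
  increments:
    - [[0,0,0,-0.009,-0.0236,-0.0247,0],[0,0,0,-0.009,-0.0236,-0.0247,0],[0,0,0,-0.009,-0.0236,-0.0247,0],[0,0,0,-0.009,-0.0236,-0.0247,0],[0,0,0,-0.009,-0.0236,-0.0247,0],[0,0,0,-0.009,-0.0236,-0.0247,0],[0,0,0,-0.009,-0.0236,-0.0247,0],[0,0,0,-0.009,-0.0236,-0.0247,0],[0,0,0,-0.009,-0.0236,-0.0247,0],[0,0,0,0,0,0,0]]

```text
clock: 4.5
tcp_pos: [0.4379, 0.0699, 0.1982]
orientation: [0.332, -0.219, 0.914, 0.081]
wrist_force: [-0.8, -0.2, -0.1]
finger_gap: 0.085
grip_force: 0.0
```

```bash
python3 - <<'E'
from m import *
from plan import ori
for n in('top','side'):
    c=cam(n)
    if n=='side': save(c,'side1.png')
    for ce,a,px in lemons(c): print(n,ce.round(1),a,atz(c,ce,.029).round(4))
z=ori(27,40).as_matrix()[:,2]
for k in(.019,-.061): print(np.array([.459,.077,.028])+k*z)
E
for p in ".4212 .0578 .0747" ".4702 .0827 .0134"; do python3 plan.py $p 27 40; done
```

```text
top [  5.9 174.9] 201 [0.6495 0.8517 0.029 ]
top [255.  232.4] 233 [0.461  0.0803 0.029 ]
top [343.  233.5] 286 [ 0.4537 -0.1783  0.029 ]
side [289.5 122.4] 163 [ 0.9708 -0.2152  0.029 ]
side [300.5 159.7] 135 [ 0.7978 -0.1879  0.029 ]
side [261.5 277.3] 203 [0.4459 0.0731 0.029 ]
[0.46988183 0.08254457 0.01344516]
[0.42406359 0.05919901 0.07472871]
t 4.6 tcp [0.4397 0.0697 0.2   ] q [-0.37 -0.38 -0.92  0.52  0.5  -0.71]
shift/row units [ 0.0778 -0.0018  0.0655] n 5  total [ 0.3891 -0.0092  0.3277]
turn/row units [ 0.     -0.0001 -0.0004] n 1
shift after turn [ 0.3892 -0.0086  0.3275]
t 4.6 tcp [0.4397 0.0697 0.2   ] q [-0.37 -0.38 -0.92  0.52  0.5  -0.71]
shift/row units [ 0.054  -0.0014  0.0938] n 7  total [ 0.3781 -0.0095  0.6569]
turn/row units [ 0.     -0.0001 -0.0004] n 1
shift after turn [ 0.3784 -0.0089  0.6567]
```

Call:
jog_arm:
  increments:
    - [[0.0778,-0.0018,0.0655,0,0,0,0],[0.0778,-0.0018,0.0655,0,0,0,0],[0.0778,-0.0018,0.0655,0,0,0,0],[0.0778,-0.0018,0.0655,0,0,0,0],[0.0778,-0.0018,0.0655,0,0,0,0],[0,0,0,0,0,0,0]]

```text
clock: 5.2
tcp_pos: [0.4446, 0.0441, 0.1071]
orientation: [0.311, -0.226, 0.919, 0.091]
wrist_force: [-0.3, -0.4, -0.1]
finger_gap: 0.0851
grip_force: 0.0
```

```bash
python3 plan.py .47 .0825 .0134 27 40
python3 - <<'E'
from h import *
c=cam('side'); i=c['pixels'][190:330,180:370,::-1]; cv2.imwrite('pics/s2.png',cv2.resize(i,None,fx=4,fy=4,interpolation=2))
E
```

```text
t 5.2 tcp [0.4446 0.0441 0.1071] q [-0.45 -0.18 -1.02  0.31  0.53 -0.82]
shift/row units [0.0257 0.0195 0.0993] n 4  total [0.1028 0.0778 0.3973]
turn/row units [ 0.0105 -0.0126 -0.0002] n 1
shift after turn [0.1184 0.0908 0.3902]
```

View pics/s2.png

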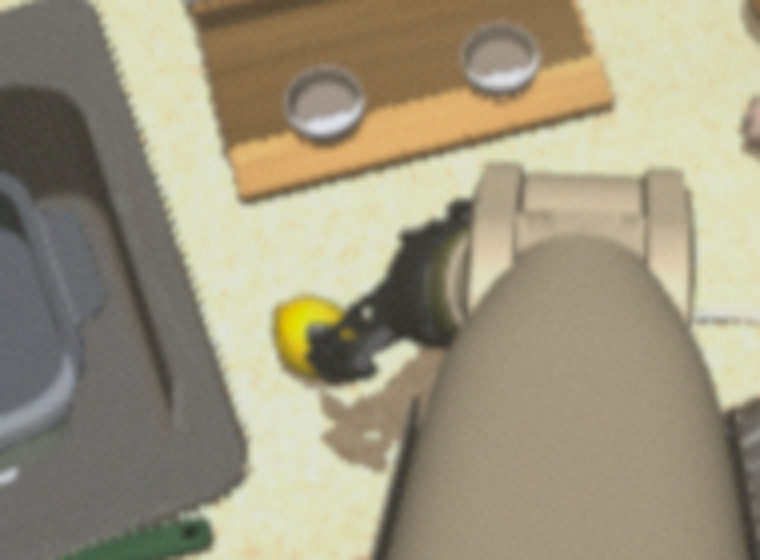

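```bash
cat > kin.py <<'E'
from h import *
from scipy.optimize import least_squares
D=[([1.1754,.3132,.0461,1.3036,0,1.4312],[.1455,.5563,.2313],[0,.12753,.99183,0]),
 ([-.03,.08,-.32,1.17,0,.23],[.4419,.0674,.1998],[.001,.13,.992,0]),
 ([-.37,-.38,-.92,.52,.5,-.71],[.4397,.0697,.2],None)]
def fk(k,q):
    H,L1,L2,D1,D2,oy=k
    a=R.from_euler('z',q[0]); p=q[1]-q[2]+q[3]
    w=np.array([L1*np.sin(q[1])+L2*np.cos(q[1]-q[2])+D1*np.cos(p),oy,H+L1*np.cos(q[1])-L2*np.sin(q[1]-q[2])-D1*np.sin(p)])
    F=a*R.from_euler('y',p)*R.from_euler('z',q[4])       # x of F = tool axis
    T=F*R.from_matrix(np.c_[[0,0,-1],[0,1,0],[1,0,0]].astype(float))*R.from_euler('z',q[5])
    return a.apply(w)+F.apply([D2,0,0]),T
def fit():
    s=env.get_state(); DD=D+[(s['joint_pos'],s['tcp_pos'],s['orientation'])]
    def f(k): return np.concatenate([fk(k,q)[0]-p for q,p,o in DD]+[.01*(k-[.25,.477,.444,.1,.25,0])])
    r=least_squares(f,[.25,.477,.444,.1,.25,0]); 
    for q,p,o in DD:
        P,T=fk(r.x,q); print((P-p).round(4), T.as_matrix()[:,2].round(3), None if o is None else rot(o).as_matrix()[:,2].round(3), None if o is None else ((T.inv()*rot(o)).as_rotvec()).round(3))
    return r.x
if __name__=='__main__': k=fit(); print(k.round(4)); np.save('k.npy',k)
E
python3 kin.py
```

```text
[ 0.0005  0.0043 -0.0033] [ 0.  0. -1.] [ 0.  0. -1.] [ 0.  0. -0.]
[-0.0013  0.0006 -0.0026] [ 0.001 -0.    -1.   ] [ 0.002 -0.    -1.   ] [-0.    -0.001  0.001]
[ 0.0083 -0.0041  0.0007] [ 0.573  0.292 -0.766] None None
[-0.0117  0.0046  0.0051] [ 0.531  0.307 -0.79 ] [ 0.531  0.307 -0.79 ] [ 0. -0.  0.]
[0.3289 0.5119 0.4311 0.178  0.2961 0.0812]
```

```bash
cat > ik.py <<'E'
from kin import *
from plan import ori
lo=np.array([-2.76,-.86,-1.03,-2.2,-1.47,-3.14]);hi=np.array([2.76,1.69,1.26,2.34,1.5,3.14])
def ik(k,p,T,q0):
    def f(q):
        P,t=fk(k,q); return np.r_[(P-p)*10,(t.inv()*T).as_rotvec()*3]
    r=least_squares(f,np.clip(q0,lo+.01,hi-.01),bounds=(lo,hi)); return r.x,np.abs(r.fun).max()
if __name__=='__main__':
    k=np.load('k.npy'); q0=env.get_state()['joint_pos']
    for (c,ph) in(((.459,.077,.028),27),((.459,.077,.028),15),((.454,-.178,.029),4),((.636,.0065,.067),-6),((.621,-.1325,.067),-6)):
        for L in(30,35,40):
            for up in(.0,.1):
                T=ori(ph,L); p=np.array(c)+.019*T.as_matrix()[:,2]+[0,0,up]; q,e=ik(k,p,T,q0); print(c,ph,L,up,q.round(2),round(e,3))
E
python3 ik.py
```

```text
(0.459, 0.077, 0.028) 27 30 0.0 [-0.2   0.19 -1.01 -0.05  0.32 -0.6 ] 0.0
(0.459, 0.077, 0.028) 27 30 0.1 [-0.2  -0.1  -0.89  0.35  0.32 -0.6 ] 0.0
(0.459, 0.077, 0.028) 27 35 0.0 [-0.24  0.21 -1.03 -0.11  0.39 -0.63] 0.09
(0.459, 0.077, 0.028) 27 35 0.1 [-0.24 -0.12 -0.97  0.23  0.39 -0.62] 0.0
(0.459, 0.077, 0.028) 27 40 0.0 [-0.29  0.23 -1.03 -0.14  0.46 -0.67] 0.194
(0.459, 0.077, 0.028) 27 40 0.1 [-0.29 -0.12 -1.03  0.13  0.46 -0.63] 0.03
(0.459, 0.077, 0.028) 15 30 0.0 [-0.12  0.18 -1.03 -0.11  0.19 -0.34] 0.048
(0.459, 0.077, 0.028) 15 30 0.1 [-0.12 -0.13 -0.93  0.27  0.19 -0.34] 0.0
(0.459, 0.077, 0.028) 15 35 0.0 [-0.14  0.18 -1.03 -0.14  0.22 -0.35] 0.212
(0.459, 0.077, 0.028) 15 35 0.1 [-0.15 -0.15 -1.02  0.13  0.23 -0.34] 0.0
(0.459, 0.077, 0.028) 15 40 0.0 [-0.17  0.19 -1.03 -0.17  0.27 -0.37] 0.371
(0.459, 0.077, 0.028) 15 40 0.1 [-0.17 -0.15 -1.03  0.1   0.27 -0.36] 0.152
(0.454, -0.178, 0.029) 4 30 0.0 [-0.76  0.23 -0.92  0.05  0.38 -0.76] 0.0
(0.454, -0.178, 0.029) 4 30 0.1 [-0.76 -0.02 -0.81  0.41  0.38 -0.76] 0.0
(0.454, -0.178, 0.029) 4 35 0.0 [-0.8   0.25 -0.99 -
[... 450 characters left out ...]
1   0.01 -0.01] 0.0
(0.636, 0.0065, 0.067) -6 35 0.1 [-0.12  0.11 -0.65  0.2   0.01 -0.01] 0.0
(0.636, 0.0065, 0.067) -6 40 0.0 [-0.12  0.34 -0.83 -0.29  0.01 -0.01] 0.0
(0.636, 0.0065, 0.067) -6 40 0.1 [-0.12  0.1  -0.74  0.03  0.01 -0.01] 0.0
(0.621, -0.1325, 0.067) -6 30 0.0 [-0.4   0.31 -0.65  0.11  0.15 -0.26] 0.0
(0.621, -0.1325, 0.067) -6 30 0.1 [-0.4   0.14 -0.55  0.38  0.15 -0.26] 0.0
(0.621, -0.1325, 0.067) -6 35 0.0 [-0.42  0.31 -0.74 -0.07  0.18 -0.26] 0.0
(0.621, -0.1325, 0.067) -6 35 0.1 [-0.42  0.11 -0.64  0.23  0.18 -0.26] 0.0
(0.621, -0.1325, 0.067) -6 40 0.0 [-0.43  0.33 -0.82 -0.26  0.21 -0.25] 0.0
(0.621, -0.1325, 0.067) -6 40 0.1 [-0.43  0.1  -0.74  0.06  0.21 -0.25] 0.0
```

```bash
python3 - <<'E'
from plan import *
z=ori(27,26).as_matrix()[:,2]; print(np.array([.459,.077,.028])+.019*z)
E
python3 plan.py .4664 .0808 .1109 27 26
```

```text
[0.46642124 0.08078131 0.01092291]
t 5.25 tcp [0.4444 0.0445 0.1077] q [-0.45 -0.18 -1.02  0.31  0.53 -0.82]
shift/row units [-0.0611  0.0433  0.0406] n 2  total [-0.1221  0.0866  0.0812]
turn/row units [0.0052 0.0327 0.0006] n 2
shift after turn [-0.1355  0.0893  0.0517]
```

Call:
jog_arm:
  increments:
    - [[0,0,0,0.0052,0.0327,0.0006,0],[0,0,0,0.0052,0.0327,0.0006,0],[-0.0677,0.0447,0.0258,0,0,0,0],[-0.0677,0.0447,0.0258,0,0,0,0],[0,0,0,0,0,0,0],[0,0,0,0,0,0,0]]

```text
clock: 5.85
tcp_pos: [0.4656, 0.0815, 0.1118]
orientation: [0.22, -0.229, 0.947, 0.052]
wrist_force: [0.0, 0.3, 0.3]
finger_gap: 0.0856
grip_force: 0.0
```

```bash
python3 plan.py .4664 .0808 .0125 27 26
python3 - <<'E'
from h import *
c=cam('top'); i=c['pixels'][190:280,210:310,::-1]; cv2.imwrite('pics/t3.png',cv2.resize(i,None,fx=6,fy=6,interpolation=2))
c=cam('side');print(proj(c,[.459,.077,.028]),proj(cam('top'),[.459,.077,.028]))
E
```

```text
t 5.85 tcp [0.4656 0.0815 0.1118] q [-0.17 -0.1  -0.84  0.45  0.27 -0.59]
shift/row units [ 0.0434 -0.0007  0.0893] n 4  total [ 0.1734 -0.0029  0.3572]
turn/row units [-0.0003  0.0006  0.001 ] n 1
shift after turn [ 0.1727 -0.0038  0.3576]
[258.73249615 274.00570137] [256.16671007 233.11977383]
```

View pics/t3.png

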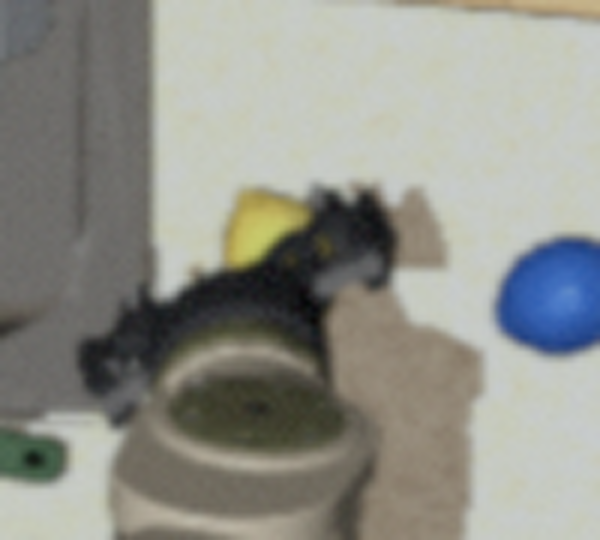

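The open hand straddles the left lemon, which shows at about crop pixel (265,225), so I descend and close lightly.

Call:
jog_arm:
  increments:
    - [[0.0434,-0.0007,0.0893,0,0,0,0],[0.0434,-0.0007,0.0893,0,0,0,0],[0.0434,-0.0007,0.0893,0,0,0,0],[0.0217,-0.0003,0.0446,0,0,0,0],[0.0217,-0.0003,0.0446,0,0,0,0],[0,0,0,0,0,0,0],[0,0,0,0,0,0,0]]

```text
clock: 6.7
tcp_pos: [0.4662, 0.0794, 0.0119]
orientation: [0.219, -0.227, 0.947, 0.052]
wrist_force: [-0.3, 0.3, 0.4]
finger_gap: 0.0852
grip_force: 0.0
```

Call:
jog_arm:
  increments:
    - [[0,0,0,0,0,0,40],[0,0,0,0,0,0,55],[0,0,0,0,0,0,65],[0,0,0,0,0,0,72],[0,0,0,0,0,0,76],[0,0,0,0,0,0,80]]
  force: 20

```text
clock: 7.3
tcp_pos: [0.4665, 0.08, 0.012]
orientation: [0.22, -0.228, 0.947, 0.052]
wrist_force: [0.0, -0.4, 0.5]
finger_gap: 0.0587
grip_force: 0.0
```

Call:
jog_arm:
  increments:
    - [[0,0,0,0,0,0,84],[0,0,0,0,0,0,87],[0,0,0,0,0,0,90],[0,0,0,0,0,0,90],[0,0,0,0,0,0,90]]

```text
clock: 7.8
tcp_pos: [0.4664, 0.08, 0.0118]
orientation: [0.22, -0.228, 0.947, 0.052]
wrist_force: [-1.2, 0.8, 0.7]
finger_gap: 0.0557
grip_force: 0.4
```

Call:
jog_arm:
  increments:
    - [[0,0,0,0,0,0,93],[0,0,0,0,0,0,96],[0,0,0,0,0,0,96],[0,0,0,0,0,0,96]]

```text
clock: 8.2
tcp_pos: [0.4664, 0.08, 0.0121]
orientation: [0.22, -0.228, 0.947, 0.052]
wrist_force: [-3.6, -0.5, 6.3]
finger_gap: 0.0538
grip_force: 16.3
```

Call:
jog_arm:
  increments:
    - [[-0.0176,0,-0.036,0,0,0,96],[-0.0352,0,-0.072,0,0,0,96],[-0.0352,0,-0.072,0,0,0,96],[-0.0352,0,-0.072,0,0,0,96],[-0.0352,0,-0.072,0,0,0,96],[0,0,0,0,0,0,96],[0,0,0,0,0,0,96]]

```text
clock: 8.9
tcp_pos: [0.4664, 0.0799, 0.1019]
orientation: [0.22, -0.228, 0.947, 0.052]
wrist_force: [0.1, 0.4, -1.8]
finger_gap: 0.0535
grip_force: 16.4
```

```bash
python3 kin.py | tail -1;  python3 - <<'E'
from plan import *
z=ori(-6,33).as_matrix()[:,2]; p=np.array([.6363,.0065,.067])+.019*z; print(p, p+[-.12,.013,.05], z)
E
python3 plan.py .527 .018 .106 -6 33
```

```text
[0.3245 0.5221 0.4295 0.1809 0.2994 0.0803]
[0.64659145 0.00541832 0.05106526] [0.52659145 0.01841832 0.10106526] [ 0.54165545 -0.05693028 -0.83867057]
t 8.9 tcp [0.4664 0.0799 0.1019] q [-0.17 -0.08 -0.86  0.42  0.27 -0.59]
shift/row units [-0.0333 -0.1102  0.0106] n 3  total [-0.0999 -0.3307  0.0317]
turn/row units [ 0.018  -0.0074  0.032 ] n 5
shift after turn [-0.2329 -0.2208  0.1317]
```

Call:
jog_arm:
  increments:
    - [[-0.0167,-0.0551,0.0053,0,0,0,96],[-0.0167,-0.0551,0.0053,0,0,0,96],[-0.0167,-0.0551,0.0053,0,0,0,96],[-0.0167,-0.0551,0.0053,0,0,0,96],[-0.0167,-0.0551,0.0053,0,0,0,96],[-0.0167,-0.0551,0.0053,0,0,0,96],[0,0,0,0.01125,-0.0046,0.02,96],[0,0,0,0.01125,-0.0046,0.02,96],[0,0,0,0.01125,-0.0046,0.02,96],[0,0,0,0.01125,-0.0046,0.02,96],[0,0,0,0.01125,-0.0046,0.02,96],[0,0,0,0.01125,-0.0046,0.02,96],[0,0,0,0.01125,-0.0046,0.02,96],[0,0,0,0.01125,-0.0046,0.02,96],[0,0,0,0,0,0,96],[0,0,0,0,0,0,96]]

```text
clock: 10.5
tcp_pos: [0.5273, 0.0183, 0.106]
orientation: [0.283, 0.049, 0.958, -0.015]
wrist_force: [0.4, -0.8, -1.8]
finger_gap: 0.0533
grip_force: 16.4
```

```bash
python3 plan.py .6466 .0054 .091 -6 33
python3 - <<'E'
from m import *
s=env.get_state(); r=rot(s['orientation']); 
print('nominal lemon',(s['tcp_pos']-.019*r.as_matrix()[:,2]).round(4))
nz=(s['tcp_pos']-.019*r.as_matrix()[:,2])[2]
for n in('top','side'):
    c=cam(n)
    for ce,a,px in lemons(c):print(n,ce.round(1),a,atz(c,ce,nz).round(4))
i=c['pixels'][160:310,200:380,::-1]; cv2.imwrite('pics/s4.png',cv2.resize(i,None,fx=4,fy=4,interpolation=2))
E
```

```text
t 10.5 tcp [0.5273 0.0183 0.106 ] q [-0.12 -0.05 -0.91  0.13  0.01 -0.02]
shift/row units [-0.0741 -0.0005  0.0622] n 5  total [-0.3705 -0.0026  0.3112]
turn/row units [ 0.0003 -0.0005  0.0007] n 1
shift after turn [-0.37   -0.0016  0.3118]
nominal lemon [0.517  0.0194 0.1219]
top [  5.9 175.1] 200 [0.6327 0.7823 0.1219]
top [269.6 208.2] 273 [0.5234 0.0221 0.1219]
top [343.  233.6] 280 [ 0.4503 -0.1786  0.1219]
side [289.3 122.6] 168 [ 0.8863 -0.187   0.1219]
side [300.7 159.8] 140 [ 0.7269 -0.1632  0.1219]
side [340.8 244.3] 318 [ 0.4102 -0.1536  0.1219]
```

View pics/s4.png

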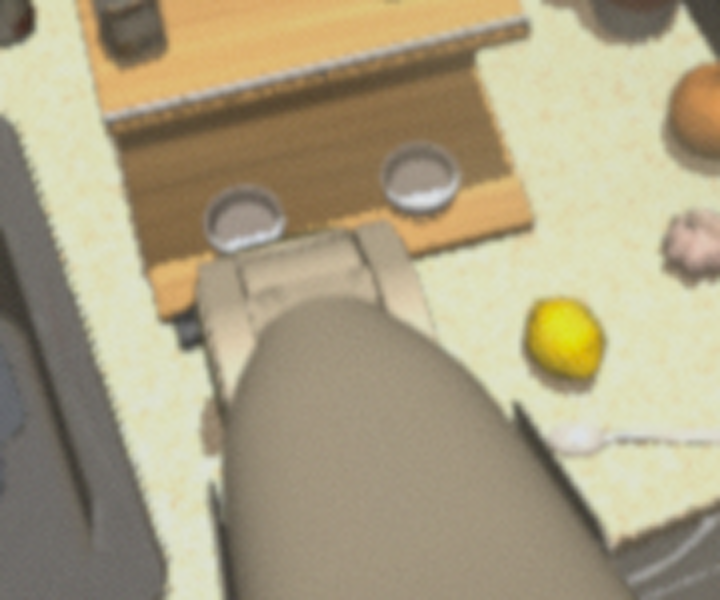

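```bash
python3 plan.py .577 .0125 .075 -6 37;python3 plan.py .6462 .0054 .071 -6 37
```

```text
t 10.6 tcp [0.5275 0.0179 0.1063] q [-0.12 -0.05 -0.91  0.13  0.01 -0.02]
shift/row units [-0.0496 -0.0005  0.1066] n 2  total [-0.0991 -0.0009  0.2132]
turn/row units [ 0.0001 -0.0225  0.0003] n 1
shift after turn [-0.0838 -0.0008  0.2197]
t 10.6 tcp [0.5275 0.0179 0.1063] q [-0.12 -0.05 -0.91  0.13  0.01 -0.02]
shift/row units [-0.0648 -0.0001  0.0756] n 5  total [-0.3239 -0.0005  0.3779]
turn/row units [ 0.0001 -0.0225  0.0003] n 1
shift after turn [-2.964e-01 -1.000e-04  3.999e-01]
```

Call:
jog_arm:
  increments:
    - [[-0.0248,-0.0002,0.0533,0,0,0,96],[-0.0248,-0.0002,0.0533,0,0,0,96],[-0.0248,-0.0002,0.0533,0,0,0,96],[-0.0248,-0.0002,0.0533,0,0,0,96],[0,0,0,0,-0.0113,0,96],[0,0,0,0,-0.0113,0,96],[-0.0266,0,0.0225,0,0,0,96],[-0.0266,0,0.0225,0,0,0,96],[-0.0266,0,0.0225,0,0,0,96],[-0.0266,0,0.0225,0,0,0,96],[0,0,0,0,0,0,96],[0,0,0,0,0,0,96]]

```text
clock: 11.8
tcp_pos: [0.6115, 0.0092, 0.0728]
orientation: [0.317, 0.05, 0.947, -0.017]
wrist_force: [0.0, -0.2, -1.1]
finger_gap: 0.0533
grip_force: 16.5
```

```bash
python3 plan.py .6462 .0054 .071 -6 37
python3 - <<'E'
from h import *
c=cam('top'); i=c['pixels'][110:260,220:400,::-1]; cv2.imwrite('pics/t5.png',cv2.resize(i,None,fx=4,fy=4,interpolation=2))
E
```

```text
t 11.8 tcp [0.6115 0.0092 0.0728] q [-0.12  0.16 -0.87 -0.1   0.01 -0.01]
shift/row units [-0.0535 -0.0003  0.045 ] n 2  total [-0.1071 -0.0005  0.0899]
turn/row units [0.     0.     0.0001] n 1
shift after turn [-0.1071 -0.0005  0.0899]
```

View pics/t5.png

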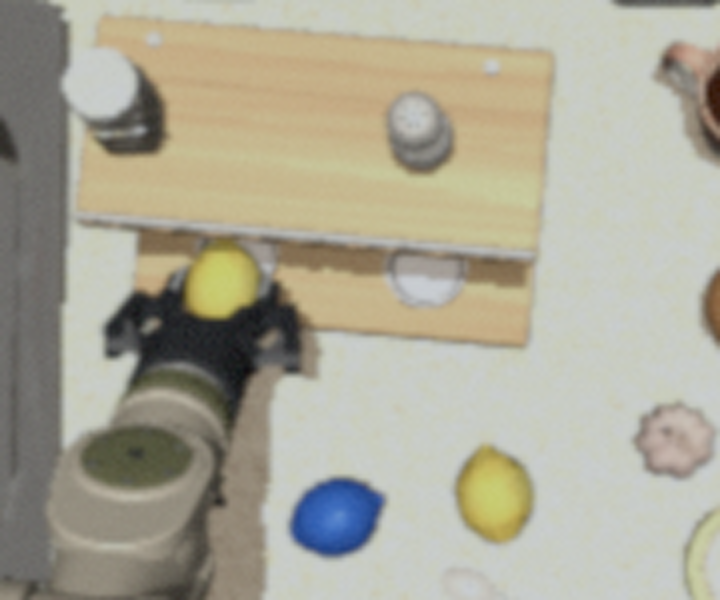

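Run:
```python
from m import *
s=env.get_state(); r=rot(s['orientation']); L=s['tcp_pos']-.0178*r.as_matrix()[:,2]; print(L.round(4))
c=cam('top'); print(proj(c,L), proj(c,[.6355,.0065,.045]),proj(c,[.6208,-.1325,.045]))
u=np.array([np.cos(.105),-np.sin(.105),0])
for k in(.039,-.039): print(proj(c,L+k*u))
for ce,a,px in lemons(c): print(ce.round(1),a,px.min(0),px.max(0))
```

```text
[0.6003 0.0104 0.0868]
[275.62656705 182.28810506] [278.97474645 172.47572619] [326.1670021  176.37433846]
[277.01336762 168.83975706]
[274.23038109 195.82746671]
[  5.9 174.9] 200 [  0 166] [ 14 186]
[274.5 180.2] 271 [266 170] [284 189]
[342.9 233.5] 283 [335 222] [351 244]
```

Call:
jog_arm:
  increments:
    - [[-0.0268,-0.0001,0.0225,0,0,0,96],[-0.0268,-0.0001,0.0225,0,0,0,96],[-0.0268,-0.0001,0.0225,0,0,0,96],[-0.0268,-0.0001,0.0225,0,0,0,96],[0,0,0,0,0,0,96],[0,0,0,0,0,0,96],[0.0072,0,0.0096,0,0,0,96],[0.0072,0,0.0096,0,0,0,96],[0.0072,0,0.0096,0,0,0,96],[0.0072,0,0.0096,0,0,0,96],[0,0,0,0,0,0,96],[0,0,0,0,0,0,96]]

```text
clock: 13.1
tcp_pos: [0.6458, 0.0055, 0.0588]
orientation: [0.317, 0.05, 0.947, -0.017]
wrist_force: [0.7, 0.9, -0.4]
finger_gap: 0.0538
grip_force: 16.5
```

Now I lower it in 1 mm steps, watching the wrist force.

Call:
jog_arm:
  increments:
    - [[0.0024,0,0.0032,0,0,0,96],[0.0024,0,0.0032,0,0,0,96],[0.0024,0,0.0032,0,0,0,96],[0.0024,0,0.0032,0,0,0,96],[0,0,0,0,0,0,96],[0,0,0,0,0,0,96]]

```text
clock: 13.7
tcp_pos: [0.6459, 0.0054, 0.055]
orientation: [0.317, 0.05, 0.947, -0.017]
wrist_force: [-0.3, 0.8, 0.3]
finger_gap: 0.0536
grip_force: 16.5
```

Call:
jog_arm:
  increments:
    - [[0.0024,0,0.0032,0,0,0,96],[0.0024,0,0.0032,0,0,0,96],[0,0,0,0,0,0,96],[0,0,0,0,0,0,96]]

```text
clock: 14.1
tcp_pos: [0.646, 0.0054, 0.053]
orientation: [0.317, 0.05, 0.947, -0.017]
wrist_force: [-0.1, 0.9, -0.9]
finger_gap: 0.0537
grip_force: 16.5
```

Call:
jog_arm:
  increments:
    - [[0.0024,0,0.0032,0,0,0,96],[0,0,0,0,0,0,96],[0,0,0,0,0,0,96]]

```text
clock: 14.4
tcp_pos: [0.6462, 0.0054, 0.0523]
orientation: [0.317, 0.05, 0.947, -0.017]
wrist_force: [-0.1, 0.4, -0.3]
finger_gap: 0.0535
grip_force: 16.5
```

Call:
jog_arm:
  increments:
    - [[0.0024,0,0.0032,0,0,0,96],[0,0,0,0,0,0,96],[0,0,0,0,0,0,96]]

```text
clock: 14.7
tcp_pos: [0.6465, 0.0053, 0.0516]
orientation: [0.318, 0.05, 0.947, -0.017]
wrist_force: [1.3, -1.3, 1.7]
finger_gap: 0.0539
grip_force: 16.6
```

Call:
jog_arm:
  increments:
    - [[0.0024,0,0.0032,0,0,0,96],[0,0,0,0,0,0,96],[0,0,0,0,0,0,96]]

```text
clock: 15.0
tcp_pos: [0.6468, 0.0053, 0.0509]
orientation: [0.318, 0.05, 0.947, -0.017]
wrist_force: [3.0, -1.7, 2.6]
finger_gap: 0.0533
grip_force: 16.6
```

It's in contact (force up to about 4 N), so I release slowly.

Call:
jog_arm:
  increments:
    - [[0,0,0,0,0,0,93],[0,0,0,0,0,0,90],[0,0,0,0,0,0,87],[0,0,0,0,0,0,84],[0,0,0,0,0,0,80],[0,0,0,0,0,0,76],[0,0,0,0,0,0,70],[0,0,0,0,0,0,60],[0,0,0,0,0,0,45],[0,0,0,0,0,0,30],[0,0,0,0,0,0,20],[0,0,0,0,0,0,20]]

```text
clock: 16.2
tcp_pos: [0.6459, 0.0055, 0.0501]
orientation: [0.317, 0.05, 0.947, -0.017]
wrist_force: [0.7, -0.3, 0.4]
finger_gap: 0.0787
grip_force: 0.0
```

```bash
python3 plan.py .55 .017 .11 -6 37
python3 - <<'E'
from m import *
for n in('top','side'):
    c=cam(n)
    for ce,a,px in lemons(c):
        if 240<ce[0]<350 and ce[1]>164: print(n,ce.round(1),a,px.min(0),px.max(0),atz(c,ce,.065).round(4))
E
```

```text
t 16.2 tcp [0.6459 0.0055 0.0501] q [-0.12  0.25 -0.82 -0.15  0.01 -0.01]
shift/row units [ 0.0411  0.0015 -0.106 ] n 4  total [ 0.1642  0.0058 -0.4241]
turn/row units [-0.      0.0001  0.    ] n 1
shift after turn [ 0.1644  0.0058 -0.4241]
top [277.1 173.5] 135 [269 169] [286 178] [0.6291 0.0092 0.065 ]
top [342.9 233.5] 276 [335 222] [351 244] [ 0.4525 -0.1783  0.065 ]
```

Call:
jog_arm:
  increments:
    - [[0,0,-0.03,0,0,0,20],[0,0,-0.06,0,0,0,10],[0,0,-0.09,0,0,0,0],[0,0,-0.11,0,0,0,0],[0,0,-0.11,0,0,0,0],[0,0,0,0,0,0,0]]

```text
clock: 16.9
tcp_pos: [0.586, 0.012, 0.1334]
orientation: [0.319, 0.049, 0.946, -0.017]
wrist_force: [0.6, -0.1, 0.5]
finger_gap: 0.0854
grip_force: 0.0
```

```bash
python3 - <<'E'
from plan import *
z=ori(8,30).as_matrix()[:,2]; p=np.array([.4545,-.178,.0295])+.018*z; print(p)
E
python3 plan.py .455 -.12 .16 8 30; python3 plan.py .4635 -.1768 .113 8 30
python3 - <<'E'
from m import *
C={}
for n in('top','side'):
    c=cam(n);C[n]=c
    for ce,a,px in lemons(c):
        if 240<ce[0]<350 and ce[1]>164:
            P=np.array([atz(c,p,.029)[:2] for p in px]); w,v=np.linalg.eigh(np.cov(P.T))
            print(n,ce.round(1),a,px.min(0),px.max(0),atz(c,ce,.066).round(4),atz(c,ce,.0295).round(4),np.degrees(np.arctan(v[1,1]/v[0,1])).round(1))
i=C['side']['pixels'][160:310,200:380,::-1]; cv2.imwrite('pics/s6.png',cv2.resize(i,None,fx=4,fy=4,interpolation=2))
E
```

```text
[ 0.46341241 -0.17674744  0.01391154]
t 16.9 tcp [0.586  0.012  0.1334] q [-0.12 -0.   -0.84  0.08  0.01 -0.01]
shift/row units [ 0.0438 -0.0828 -0.0525] n 7  total [ 0.3066 -0.5796 -0.3672]
turn/row units [-0.0144  0.0134 -0.0215] n 3
shift after turn [ 0.4599 -0.4498 -0.3885]
t 16.9 tcp [0.586  0.012  0.1334] q [-0.12 -0.   -0.84  0.08  0.01 -0.01]
shift/row units [ 0.0468 -0.1003 -0.0228] n 8  total [ 0.3748 -0.802  -0.1828]
turn/row units [-0.0144  0.0134 -0.0215] n 3
shift after turn [ 0.5521 -0.6796 -0.2247]
top [277.5 175.3] 188 [269 169] [286 183] [0.6238 0.0079 0.066 ] [0.6298 0.0131 0.0295] 64.2
top [342.9 233.5] 282 [335 222] [351 244] [ 0.4524 -0.1783  0.066 ] [ 0.4537 -0.1781  0.0295] 10.6
side [340.8 244.3] 317 [332 234] [350 254] [ 0.4361 -0.1683  0.066 ] [ 0.453  -0.178   0.0295] -4.7
```

View pics/s6.png

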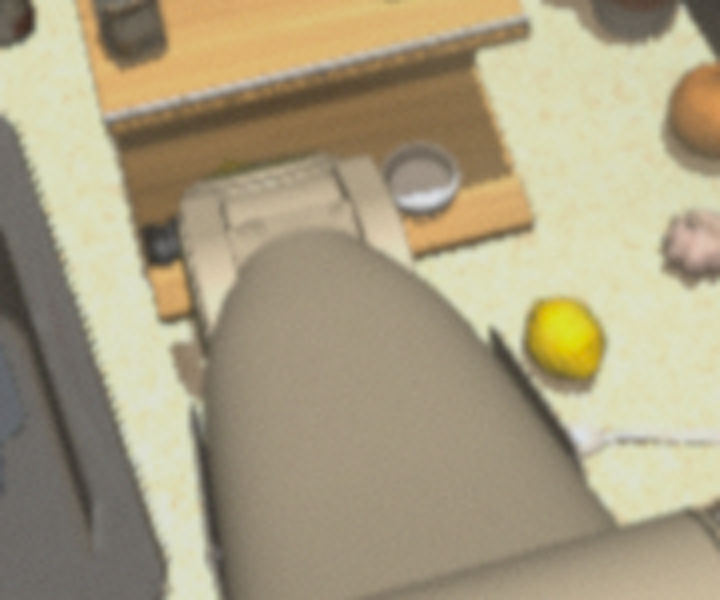

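Call:
jog_arm:
  increments:
    - [[0,0,0,-0.0144,0.0134,-0.0215,0],[0,0,0,-0.0144,0.0134,-0.0215,0],[0,0,0,-0.0144,0.0134,-0.0215,0],[0.0552,-0.068,-0.0225,0,0,0,0],[0.0552,-0.068,-0.0225,0,0,0,0],[0.0552,-0.068,-0.0225,0,0,0,0],[0.0552,-0.068,-0.0225,0,0,0,0],[0.0552,-0.068,-0.0225,0,0,0,0],[0.0552,-0.068,-0.0225,0,0,0,0],[0.0552,-0.068,-0.0225,0,0,0,0],[0.0552,-0.068,-0.0225,0,0,0,0],[0.0552,-0.068,-0.0225,0,0,0,0],[0.0552,-0.068,-0.0225,0,0,0,0],[0,0,0,0,0,0,0],[0,0,0,0,0,0,0]]

```text
clock: 18.5
tcp_pos: [0.4632, -0.1773, 0.109]
orientation: [0.256, -0.066, 0.964, 0.019]
wrist_force: [-0.2, 0.3, -0.1]
finger_gap: 0.0852
grip_force: 0.0
```

```bash
python3 plan.py .4633 -.177 .014 7 30
python3 - <<'E'
from m import *
C={}
for n in('top','side'):
    c=cam(n);C[n]=c
    for ce,a,px in lemons(c):
        if 240<ce[0]<350 and ce[1]>164: print(n,ce.round(1),a,px.min(0),px.max(0),atz(c,ce,.066).round(4),atz(c,ce,.0295).round(4))
print(proj(C['top'],[.6355,.0065,.066]),proj(C['side'],[.6355,.0065,.066]))
a=[C['top']['pixels'][140:270,230:390,::-1],C['side']['pixels'][160:290,220:380,::-1]]
cv2.imwrite('pics/b7.png',cv2.resize(np.hstack(a),None,fx=2.5,fy=2.5,interpolation=2))
E
```

```text
t 18.5 tcp [ 0.4632 -0.1773  0.109 ] q [-0.78 -0.02 -0.8   0.46  0.41 -0.84]
shift/row units [ 0.047  -0.      0.0826] n 4  total [ 0.1879 -0.      0.3305]
turn/row units [ 0.0033 -0.0016  0.0037] n 1
shift after turn [0.1896 0.0012 0.3295]
top [277.5 175.3] 185 [269 169] [286 183] [0.6237 0.0079 0.066 ] [0.6297 0.0131 0.0295]
top [342.7 231.6] 233 [335 222] [352 239] [ 0.458  -0.1777  0.066 ] [ 0.4594 -0.1775  0.0295]
side [260.  210.5] 314 [251 200] [269 221] [0.6362 0.0075 0.066 ] [0.6595 0.0035 0.0295]
[277.97452845 171.29356961] [260.41910605 210.53067863]
```

View pics/b7.png

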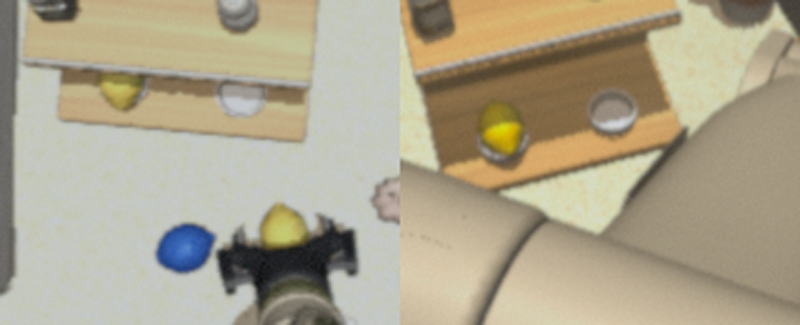

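The left lemon sits centred in its cup (side pixel 260,210.5, predicted 260.4,210.5), and the hand straddles the right lemon. I descend.

Call:
jog_arm:
  increments:
    - [[0.047,0,0.0826,0,0,0,0],[0.047,0,0.0826,0,0,0,0],[0.047,0,0.0826,0,0,0,0],[0.0235,0,0.0413,0,0,0,0],[0.0235,0,0.0413,0,0,0,0],[0,0,0,0,0,0,0],[0,0,0,0,0,0,0],[0,0,0,0,0,0,40],[0,0,0,0,0,0,55],[0,0,0,0,0,0,65],[0,0,0,0,0,0,70],[0,0,0,0,0,0,75],[0,0,0,0,0,0,78],[0,0,0,0,0,0,78],[0,0,0,0,0,0,78]]
  force: 20

```text
clock: 20.1
tcp_pos: [0.4636, -0.1771, 0.015]
orientation: [0.256, -0.067, 0.964, 0.018]
wrist_force: [-0.2, -0.6, 0.4]
finger_gap: 0.0593
grip_force: 0.3
```

Call:
jog_arm:
  increments:
    - [[0,0,0,0,0,0,81],[0,0,0,0,0,0,83],[0,0,0,0,0,0,85],[0,0,0,0,0,0,85],[0,0,0,0,0,0,85]]

```text
clock: 20.6
tcp_pos: [0.4638, -0.1773, 0.0152]
orientation: [0.256, -0.067, 0.964, 0.018]
wrist_force: [-0.5, -2.0, 2.3]
finger_gap: 0.0569
grip_force: 3.2
```

Call:
jog_arm:
  increments:
    - [[0,0,0,0,0,0,87],[0,0,0,0,0,0,90],[0,0,0,0,0,0,90],[0,0,0,0,0,0,90]]

```text
clock: 21.0
tcp_pos: [0.4638, -0.1774, 0.0155]
orientation: [0.256, -0.067, 0.964, 0.018]
wrist_force: [-3.9, -1.8, 8.1]
finger_gap: 0.0561
grip_force: 19.4
```

Call:
jog_arm:
  increments:
    - [[-0.0235,0,-0.0413,0,0,0,90],[-0.0235,0,-0.0413,0,0,0,90],[-0.0352,0,-0.062,0,0,0,90],[-0.0352,0,-0.062,0,0,0,90],[-0.0352,0,-0.062,0,0,0,90],[0,0,0,0,0,0,90],[0,0,0,0,0,0,90]]

```text
clock: 21.7
tcp_pos: [0.4629, -0.1765, 0.0915]
orientation: [0.256, -0.067, 0.964, 0.019]
wrist_force: [0.1, -0.2, -1.9]
finger_gap: 0.0562
grip_force: 21.6
```

```bash
python3 - <<'E'
from plan import *
a=ori(7.9,29.7).as_matrix(); off=a.T@(np.array([.4538,-.178,.0295])-[.4638,-.1773,.0152]); print('off',off.round(4))
b=ori(-6,37).as_matrix(); off[1]=0;p=np.array([.6205,-.133,.067])-b@off; print(p)
np.save('off.npy',off)
E
python3 plan.py .577 -.125 .082 -6 37
```

```text
off [ 0.0016  0.0007 -0.0174]
[ 0.63217297 -0.13422688  0.05408672]
t 21.7 tcp [ 0.4629 -0.1765  0.0915] q [-0.78  0.   -0.83  0.4   0.41 -0.85]
shift/row units [-0.0797  0.0281  0.0543] n 5  total [-0.3984  0.1403  0.2716]
turn/row units [ 0.0145 -0.0134  0.0215] n 3
shift after turn [-0.3226  0.2524  0.2906]
```

Call:
jog_arm:
  increments:
    - [[-0.0498,0.0175,0.0339,0,0,0,89],[-0.0498,0.0175,0.0339,0,0,0,88],[-0.0498,0.0175,0.0339,0,0,0,88],[-0.0498,0.0175,0.0339,0,0,0,88],[-0.0498,0.0175,0.0339,0,0,0,88],[-0.0498,0.0175,0.0339,0,0,0,88],[-0.0498,0.0175,0.0339,0,0,0,88],[-0.0498,0.0175,0.0339,0,0,0,88],[0,0,0,0.0087,-0.008,0.0129,88],[0,0,0,0.0087,-0.008,0.0129,88],[0,0,0,0.0087,-0.008,0.0129,88],[0,0,0,0.0087,-0.008,0.0129,88],[0,0,0,0.0087,-0.008,0.0129,88],[0,0,0,0,0,0,88],[0,0,0,0,0,0,88]]

```text
clock: 23.2
tcp_pos: [0.5768, -0.125, 0.0816]
orientation: [0.316, 0.049, 0.947, -0.017]
wrist_force: [0.2, 0.2, -0.6]
finger_gap: 0.0562
grip_force: 18.6
```

```bash
python3 plan.py .632 -.134 .073 -6 37
python3 - <<'E'
from m import *
s=env.get_state(); r=rot(s['orientation']); L=s['tcp_pos']+r.apply(np.load('off.npy')); print(L.round(4))
c=cam('top'); print(proj(c,L)); u=np.array([np.cos(.105),-np.sin(.105),0]); print(proj(c,L+.0375*u))
for ce,a,px in lemons(c): print(ce.round(1),a,px.min(0),px.max(0))
c=cam('side')
for ce,a,px in lemons(c): print(ce.round(1),a)
E
```

```text
t 23.2 tcp [ 0.5768 -0.125   0.0816] q [-0.46  0.1  -0.89 -0.03  0.21 -0.29]
shift/row units [-0.0791 -0.0065  0.0808] n 2  total [-0.1581 -0.013   0.1617]
turn/row units [ 0.0001 -0.0008  0.0004] n 1
shift after turn [-0.1577 -0.0128  0.1621]
[ 0.5651 -0.1238  0.0946]
[322.67949057 193.26683939]
[323.87727982 180.12033095]
[  5.9 175. ] 199 [  0 166] [ 14 186]
[277.5 175.3] 187 [269 169] [286 183]
[321.9 191.5] 286 [312 181] [331 200]
[285.6  82.2] 122
[289.4 122.4] 162
[302.7 159.4] 136
[260.  210.5] 315
```

Call:
jog_arm:
  increments:
    - [[-0.0316,-0.003,0.0324,0,0,0,88],[-0.0316,-0.003,0.0324,0,0,0,88],[-0.0316,-0.003,0.0324,0,0,0,88],[-0.0316,-0.003,0.0324,0,0,0,88],[-0.0316,-0.003,0.0324,0,0,0,88],[0,0,0,0,0,0,88],[0,0,0,0,0,0,88],[0.0072,0,0.0096,0,0,0,88],[0.0072,0,0.0096,0,0,0,88],[0.0072,0,0.0096,0,0,0,88],[0.0072,0,0.0096,0,0,0,88],[0,0,0,0,0,0,88],[0,0,0,0,0,0,88]]

```text
clock: 24.6
tcp_pos: [0.6326, -0.1353, 0.0621]
orientation: [0.317, 0.05, 0.947, -0.017]
wrist_force: [0.6, 0.5, -1.8]
finger_gap: 0.0558
grip_force: 18.6
```

Call:
jog_arm:
  increments:
    - [[0.0024,0,0.0032,0,0,0,88],[0.0024,0,0.0032,0,0,0,88],[0.0024,0,0.0032,0,0,0,88],[0,0,0,0,0,0,88],[0,0,0,0,0,0,88]]

```text
clock: 25.1
tcp_pos: [0.6326, -0.1353, 0.0591]
orientation: [0.317, 0.05, 0.947, -0.017]
wrist_force: [0.3, 0.8, -0.9]
finger_gap: 0.056
grip_force: 18.6
```

Call:
jog_arm:
  increments:
    - [[0.0024,0,0.0032,0,0,0,88],[0.0024,0,0.0032,0,0,0,88],[0,0,0,0,0,0,88],[0,0,0,0,0,0,88]]

```text
clock: 25.5
tcp_pos: [0.6326, -0.1353, 0.0571]
orientation: [0.317, 0.05, 0.947, -0.017]
wrist_force: [0.1, 0.1, -1.2]
finger_gap: 0.056
grip_force: 18.6
```

Call:
jog_arm:
  increments:
    - [[0.0024,0,0.0032,0,0,0,88],[0,0,0,0,0,0,88],[0,0,0,0,0,0,88]]

```text
clock: 25.8
tcp_pos: [0.6327, -0.1353, 0.0562]
orientation: [0.317, 0.05, 0.947, -0.017]
wrist_force: [0.5, 0.7, -2.5]
finger_gap: 0.056
grip_force: 18.6
```

Call:
jog_arm:
  increments:
    - [[0.0024,0,0.0032,0,0,0,88],[0,0,0,0,0,0,88],[0,0,0,0,0,0,88]]

```text
clock: 26.1
tcp_pos: [0.6326, -0.1353, 0.0551]
orientation: [0.317, 0.05, 0.947, -0.017]
wrist_force: [0.4, -0.8, -1.2]
finger_gap: 0.0562
grip_force: 18.6
```

Call:
jog_arm:
  increments:
    - [[0.0024,0,0.0032,0,0,0,88],[0,0,0,0,0,0,88],[0,0,0,0,0,0,88]]

```text
clock: 26.4
tcp_pos: [0.6327, -0.1353, 0.0543]
orientation: [0.317, 0.05, 0.947, -0.017]
wrist_force: [-1.1, -0.2, -0.3]
finger_gap: 0.0559
grip_force: 18.6
```

Call:
jog_arm:
  increments:
    - [[0.0024,0,0.0032,0,0,0,88],[0,0,0,0,0,0,88],[0,0,0,0,0,0,88]]

```text
clock: 26.7
tcp_pos: [0.6325, -0.1353, 0.0535]
orientation: [0.317, 0.05, 0.947, -0.017]
wrist_force: [-5.0, 0.5, 4.4]
finger_gap: 0.0557
grip_force: 18.9
```

Call:
jog_arm:
  increments:
    - [[0.0064,0,-0.0048,0,0,0,88],[0,0,0,0,0,0,88],[0,0,0,0,0,0,88]]

```text
clock: 27.0
tcp_pos: [0.631, -0.1352, 0.0534]
orientation: [0.317, 0.05, 0.947, -0.017]
wrist_force: [0.7, -0.3, -0.1]
finger_gap: 0.056
grip_force: 18.4
```

Now 1 mm lower, then a slow release.

Call:
jog_arm:
  increments:
    - [[0.0024,0,0.0032,0,0,0,88],[0,0,0,0,0,0,88],[0,0,0,0,0,0,88]]

```text
clock: 27.3
tcp_pos: [0.6313, -0.1353, 0.0527]
orientation: [0.317, 0.05, 0.947, -0.017]
wrist_force: [1.3, 0.3, 1.9]
finger_gap: 0.056
grip_force: 18.5
```

Call:
jog_arm:
  increments:
    - [[0,0,0,0,0,0,86],[0,0,0,0,0,0,84],[0,0,0,0,0,0,82],[0,0,0,0,0,0,80],[0,0,0,0,0,0,77],[0,0,0,0,0,0,73],[0,0,0,0,0,0,67],[0,0,0,0,0,0,57],[0,0,0,0,0,0,45],[0,0,0,0,0,0,30],[0,0,0,0,0,0,20],[0,0,0,0,0,0,15],[0,0,0,0,0,0,15]]

```text
clock: 28.6
tcp_pos: [0.6307, -0.1351, 0.0522]
orientation: [0.317, 0.05, 0.947, -0.017]
wrist_force: [-0.0, -0.2, 0.0]
finger_gap: 0.0806
grip_force: 0.0
```

Call:
jog_arm:
  increments:
    - [[0,0,-0.03,0,0,0,10],[0,0,-0.06,0,0,0,0],[0,0,-0.09,0,0,0,0],[0,0,-0.11,0,0,0,0],[0,0,-0.11,0,0,0,0],[0.02,-0.1,-0.1,0,0,0,0],[0.02,-0.15,-0.08,0,0,0,0],[0.02,-0.15,-0.08,0,0,0,0],[0.02,-0.15,-0.06,0,0,0,0],[0.02,-0.1,-0.06,0,0,0,0],[0,0,0,0,0,0,0],[0,0,0,0,0,0,0]]

```text
clock: 29.8
tcp_pos: [0.4766, -0.2828, 0.1935]
orientation: [0.317, 0.051, 0.947, -0.018]
wrist_force: [0.1, 0.1, -0.3]
finger_gap: 0.0855
grip_force: 0.0
```

Run:
```python
from m import *
C={}
for n in('top','side'):
    c=cam(n);C[n]=c
    for ce,a,px in lemons(c):
        if 240<ce[0]<350 and ce[1]>164: print(n,ce.round(1),a,px.min(0),px.max(0),atz(c,ce,.066).round(4))
    print(proj(c,[.6355,.0065,.066]),proj(c,[.6206,-.1327,.066]))
a=[C['top']['pixels'][100:270,230:390,::-1],C['side']['pixels'][130:300,220:380,::-1]]
cv2.imwrite('pics/b8.png',cv2.resize(np.hstack(a),None,fx=2.5,fy=2.5,interpolation=2))
```

```text
top [277.4 175.2] 185 [269 169] [286 183] [0.624  0.0082 0.066 ]
top [326.2 179.6] 201 [318 173] [335 187] [ 0.6081 -0.1333  0.066 ]
[277.97452845 171.29356961] [325.95111246 175.31134446]
side [305.3 199.4] 307 [296 190] [315 210] [ 0.6196 -0.1333  0.066 ]
side [260.1 210.5] 312 [251 200] [269 221] [0.636  0.0074 0.066 ]
[260.41910605 210.53067863] [305.01467217 199.24479734]
```

View pics/b8.png

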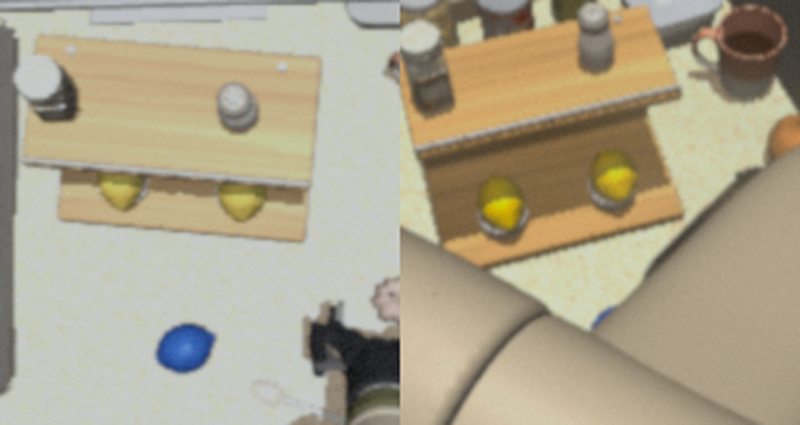

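Both lemons lie centred in their cups, at side pixels (260,210.5) and (305,199), with the jars unmoved and the hand clear. I hand in.

```bash
python3 -c "
from h import *
print(ticket.hand_in())"
```

```text
the job is handed in; nothing more can be done
None
```

Both lemons are in the two white cups, within about 2 mm of centre in the last side-camera image, and the job was handed in at about 30 s; the hand-in returned no verdict. Grip peaked at about 22 N on the second lemon and 17 N on the first, above the suggested 8–15 N but below the 30 N bruise level; in the last pictures the salt shaker, spice jar and blue look-alike had not visibly moved, while the garlic, onion and tape roll were not re-measured.

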